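Count along the stone rack and slide the stone into the third gap

ROBOT

A 7-joint arm with a two-finger parallel gripper is mounted at the origin on the work surface. World frame = base frame: x ahead of the robot, y to its left, z up, the work surface at z = 0. Lengths are in m, angles in rad, forces in N, time in s.
With the tool pointing down it reaches from about 0.425 to 0.925 m from the base axis. Payload 6.8 kg.
Tool frame: the origin (TCP) lies midway between the tips of the shut fingers; the grasp point (between the pads) lies 19 mm behind it; z points along the fingers, y is the line along which they close (so a half turn about z gives the same grasp; the last joint's range is limited). The gripper opens to 85 mm and grips with 20 to 120 N. Pads are 22 mm wide; open, the fingers measure 114 mm over their backs; the gripper's body (76 mm by 85 mm) begins 54 mm behind the grasp point. The pads swing forward as they close: fully open they stand 13 mm farther back than shut.
Start: joints at [1.237, 0.477, 0.022, 1.555, -0.011, 1.109, -0.083], TCP at [0.151, -0.658, 0.231] pointing down, gripper open.
Joint ranges: [-2.96, 2.96], [-0.34, 2.1], [-1.41, 1.46], [0.24, 2.44], [-1.37, 4.51], [0.17, 1.92], [-2.96, 2.96]. Speed limits (rad/s): [2.39, 2.39, 3.14, 3.14, 3.14, 3.14, 3.14].

INTERFACE

Orientations are given as a rotation vector (axis times angle).
In Python, from bench import r gives the robot as it stands. The module is installed in compiled form; this text tells all that it offers.
- The arm moves only by the tool apply_moves, never from a script. Its argument "rows" is a list of rows, each a list of 6 numbers: the shift along the tool's x, y, z scaled (see below), then the turn, a rotation vector about the tool's x, y, z scaled (see below). A call has 1 to 5 rows; each row is the pose to reach, as a shift and turn from the pose commanded when the call began, along the tool's axes at that moment; what a row does not reach only later rows make up. The controller multiplies each number of a shift by 0.25 m and each number of a turn by 90 degrees. A row lasts 1/8 s, in which the tool goes at most 62.5 mm and 10.7 degrees, less where a joint would pass 70% of its speed; a pose out of reach is approached as far as the arm can. A call with a number of a shift or a turn outside -1 to 1 is refused whole. A call with a gripper value outside its range is refused whole. "claw" is the opening, from 0 (shut) to 1 (fully open), set as the call begins (left out, the last holds). The fingers move at their own pace and stop on an object; "newtons" is the grip in N (left out, the last holds). Time passes only in rows, so rows that repeat a pose let the fingers close. It gives the time, the measured TCP pose, the force, the opening and the grip force at its end, in the units of the state.
- r.get_obs(): the state, without advancing time (a new reading comes with each control period).
- r.grab_frame(name): name is "scene" or "top"; returns a dict with "pixels" (480x640x3 uint8, red, green, blue), "intrinsics" (3x3 intrinsics, pixels), "eye" and "attitude" of the camera in the world. Camera axes: x right, y up, looking along -z (the intrinsics and any distortion apply to the point x, -y, -z); pixel columns grow to the right and rows downward; lengths in m; the calibration is good to about 2 mm. A picture is of the moment at which its call begins. There is no depth.
- r.hand_in(): hands the job in; it is judged then, once.
Trained networks look in a picture, given as the dict that the camera call returned (one of the last four; its "shot" number tells which), for a name from the list of things; names that differ only in an ending like _2 or _b are one class to them, and where a whole thing is asked for, a point or a joint stands for the part that bears it (a point fixed in the world has none). Each returns a list of dicts, best first, with "conf" (0 to 1); they miss things now and then, are a little off and sometimes report something else, mostly with a low value. They report only what shows in the picture. A call takes as long as a camera call.
- r.search_frame(picture, thing): "rect" ([left, top, width, height] in pixels, round what is visible of it).
- r.outline_of(picture, thing): "pixels" (480x640 bool, what is visible of it) and "rect" ([left, top, width, height] in pixels, round what is visible of it).
- r.landmark_of(picture, thing): "point" ([column, row] in pixels: a listed point, or the origin of a listed thing).
The state is a dict: "clock": time; "joints": joint angles; "qvel": joint speeds; "tau": joint torques, N m; "tcp_pos": TCP position; "orientation": TCP orientation; "contact_force": force on the tool from outside, world axes, zero at the start; "moment": the same for the moment, N m; "grip_width": finger opening in m; "gripper_force": force on a finger pad.
Only numpy, scipy, OpenCV 4.12 (cv2) and the standard library are available. Lean on these libraries where they do the work, as an engineer would, in place of code of your own. Each camera call takes 0.05 s, during which the arm holds its last target. There are 200 camera calls.

TASK

Put the loose whetstone away in the drying rack, in the third gap counted from the left as you look from the robot; every gap counts, whether a stone stands in it or not. First count with a fingertip, touching the top edges of the rack's plates one after the other from the left-hand end plate up to the third plate, where the third gap begins, and not going on to the plates beyond that gap. Then push the stone along the bench, upright and never lifted, straight into that gap until it is fully home against the back rail, and leave it there, with the other stones and things undisturbed.

Things in the scene. Friction and masses are not known exactly. Their poses are not given: they have to be found in the camera images.
- stone: the stone to put away: a two-layer whetstone (brick red and cream) on its long narrow edge, 100 mm long (x), 25 thick (y), 50 high (z), about 0.3 kg; origin at the centre of its underside. Starts loose between robot and rack, its x turned up to 0.5 rad from the robot's x. It slides on the bench; pushed on a broad side it may topple unless the push is low (some 10 mm up)
- rack: the drying rack's aluminium back rail, fixed, 320 mm long (y), 54 high. Origin at bench level, mid-length, on its front face (the stop for stones); x points to the back along the gaps, y to the left seen from the robot. Seven plates in front make six gaps, open in front and on top, without a floor. A stone fully home has its far end on the rail (centre 50 mm before the face)
- plate_1: the left-hand end plate seen from the robot; the first gap lies to its right. Fixed upright steel plate 3 mm thick, its rounded top and front edges 6 mm; reaches 85 mm forward of the rail, top 62 mm above the bench. Origin at bench level, mid-thickness, at the rail's face; axes as the rack's, so it runs from x = 0 to -85 mm. Plates stand unevenly, 38 to 54 mm apart between centres
- plate_2: plate number 2 from the left; made and measured like plate_1
- plate_3: third plate from the left; the third gap lies to its right; made and measured like plate_1
- plate_4: fourth plate from the left; the third gap lies to its left; made and measured like plate_1
- plate_5: plate number 5 from the left; made and measured like plate_1
- plate_6: plate number 6 from the left; made and measured like plate_1
- plate_7: the right-hand end plate; made and measured like plate_1
- stone_b: a stone like the one to put away, already standing in the second gap; leave it alone
- stone_c: a stone like the one to put away, already standing in the fifth gap; leave it alone
- wheel: a pale grinding wheel lying flat, 76 mm across, 10 mm high, origin at the centre of its underside; bystander, leave it alone
- tape: a roll of white tape lying flat, 90 mm across, 24 mm high, origin at the centre of its underside; bystander, leave it alone
- puck: a black rubber puck, 76 mm across, 25 mm high, origin at the centre of its underside; bystander, leave it alone
- oil: a small clear oil bottle standing, 48 mm across, 120 mm high, origin at the centre of its underside; bystander, leave it alone
- driver: a screwdriver lying on the bench, 200 mm long, origin near its middle; bystander, leave it alone
- dresser: a diamond wheel dresser, a steel rod 126 mm long and 18 mm thick with a thin tip, lying; origin near its middle; bystander, leave it alone

How it is judged:
On the way, in this order (a step that is already met when the one before it is completed fails the run):
1. a finger touches the top edge of the first plate from the left, where the first gap begins, with the stone not yet moved (contact force between the fingers and plate_1 above 0.3 N and height (world z) of the grasp point above 0.068 m and distance of stone from where it was at the start of the episode below 0.012 m), for 0.05 s.
2. a finger touches the top edge of the second plate from the left, where the second gap begins, with the stone not yet moved (contact force between the fingers and plate_2 above 0.3 N and height (world z) of the grasp point above 0.068 m and distance of stone from where it was at the start of the episode below 0.012 m), for 0.05 s.
3. a finger touches the top edge of the third plate from the left, where the third gap begins, with the stone not yet moved (contact force between the fingers and plate_3 above 0.3 N and height (world z) of the grasp point above 0.068 m and distance of stone from where it was at the start of the episode below 0.012 m), for 0.05 s.
4. the stone is pushed fully home in the third gap (x of stone in the frame of rack between -0.056 and -0.044 m and y of stone in the frame of plate_3 below -0.01 m and y of stone in the frame of plate_4 above 0.01 m and angle between the x axis of stone and the x axis of rack, either way round below 0.15 rad and angle between stone's own z axis and vertical below 0.1 rad), for 0.2 s.
At the end, for the whole second after the job is handed in: The stone stands upright on the bench (within 0.1 rad) between the third and fourth plates from the left, lined up with the gap within 0.15 rad, its far end within 6 mm of the back rail, released and at rest (all of step 4 and height (world z) of stone below 0.006 m and linear speed of stone below 0.02 m/s); the robot touches nothing.
It fails at once if the stone is lifted off the bench (height (world z) of stone above 0.015 m).
It fails at once if the stone is toppled (angle between stone's own z axis and vertical above 0.6 rad).
It fails at once if a finger goes on to the plates to the right of the third gap (fifth, sixth or seventh plate) (contact force between the fingers and plate_5 above 0.5 N or contact force between the fingers and plate_6 above 0.5 N or contact force between the fingers and plate_7 above 0.5 N).
It fails at once if another stone or a bystander is pushed more than 15 mm out of place or tipped over (distance of any of stone_b, stone_c, wheel, tape, puck, oil, driver, dresser from where it was at the start of the episode above 0.015 m or angle between oil's own z axis and vertical above 0.5 rad or angle between any of stone_b, stone_c's own z axis and vertical above 0.4 rad).
It also fails if it takes over 61 s, if anything falls off the work surface, if the arm or the gripper's body presses on something with over 40 N, if the wrist force passes 120 N, or if a joint passes its speed limit or range.

## Working session

There is one attempt and no reset: what is moved stays moved. The work goes in short steps, Python scripts to look and compute and a tool call to move; the robot and the scene stay as the last step left them, time stands still between calls to the robot, and variables do not carry over. Pictures are saved under pics/ and viewed, at most 10 in all, crops included, and the job is handed in when it is done.

Besides the shell and the picture viewer there is one more tool, called after "Emit:" as name([rows], argument=value, ...), one row to a line, values as JSON. apply_moves: Moves the arm, as the interface text tells. Its arguments: {"type":"object","properties":{"rows":{"type":"array","items":{"type":"array","items":{"type":"number"}}},"claw":{"type":"number"},"newtons":{"type":"number"}},"required":["rows"]}

```bash
mkdir -p pics; cat > h.py <<'E'
from bench import r
import numpy as np, cv2
from scipy.spatial.transform import Rotation as R
def att(f):
    a=np.array(f['attitude'],float)
    return a if a.shape==(3,3) else (R.from_rotvec(a).as_matrix() if a.size==3 else R.from_quat(a).as_matrix())
def px2w(f,p,z):
    K=np.array(f['intrinsics']);d=np.linalg.inv(K)@[p[0],p[1],1]
    d=att(f)@[d[0],-d[1],-d[2]];e=np.array(f['eye']);return e+d*(z-e[2])/d[2]
def w2px(f,P):
    K=np.array(f['intrinsics']);c=att(f).T@(np.array(P)-np.array(f['eye']));c=np.array([c[0],-c[1],-c[2]])
    q=K@c;return q[:2]/q[2]
def save(f,n):cv2.imwrite('pics/'+n,f['pixels'][:,:,::-1])
E
python3 - <<'E'
from h import *
np.set_printoptions(precision=4,suppress=True)
for n in('top','scene'):
    f=r.grab_frame(n);save(f,n+'1.png');print({k:v for k,v in f.items() if k!='pixels'})
    for t in['stone','rack','plate_1','wheel','tape','puck','oil','driver','dresser']:
        for d in r.landmark_of(f,t)[:8]:print(n,t,round(d['conf'],2),np.array(d['point']).round(1),px2w(f,d['point'],0)[:2])
print(r.get_obs())
E
```

```text
{'intrinsics': array([[462.4965,   0.    , 317.0297],
       [  0.    , 462.4965, 230.2044],
       [  0.    ,   0.    ,   1.    ]]), 'eye': array([0.4483, 0.0372, 0.9399]), 'attitude': array([ 0.0626, -0.1077, -1.58  ]), 'shot': 1}
top stone 0.93 [299.  260.6] [0.4887 0.0469]
top stone 0.84 [337.1 196.6] [ 0.6197 -0.0328]
top stone 0.64 [269.2 190.3] [0.6339 0.107 ]
top stone 0.55 [372.7 174.5] [ 0.6657 -0.1077]
top rack 0.89 [305.1 169.7] [0.6767 0.0327]
top rack 0.41 [333.2 198.6] [ 0.6156 -0.0246]
top plate_1 0.72 [332.2 169. ] [ 0.6779 -0.0236]
top plate_1 0.69 [260.4 165.6] [0.6859 0.1251]
top plate_1 0.68 [372.6 174.4] [ 0.666  -0.1075]
top plate_1 0.65 [238.3 164. ] [0.6896 0.1706]
top plate_1 0.6 [307.9 170.1] [0.6759 0.0269]
top plate_1 0.57 [304.8 167.7] [0.681  0.0333]
top plate_1 0.52 [287.6 164.7] [0.6875 0.0689]
top wheel 0.75 [156.6 290.8] [0.4317 0.3315]
top tape 0.58 [487.7 267.1] [ 0.471  -0.3393]
top puck 0.55 [181.2 231.6] [0.5501 0.2851]
top puck 0.42 [237.3 165.2] [0.687  0.1727]
top oil 0.64 [129.8 223.2] [0.5682 0.3887]
top driver 0.68 [442.3 326.3] [ 0.3532 
[... 1066 characters left out ...]
uck 0.15 [287.9 291.8] [0.6755 0.0315]
scene oil 0.55 [462.1 354.5] [0.5698 0.388 ]
scene oil 0.26 [300.8 304.5] [0.6822 0.0743]
scene dresser 0.71 [206.4 208.8] [ 0.6184 -0.2984]
{'clock': 1.0, 'joints': array([ 1.2369,  0.477 ,  0.0224,  1.5554, -0.0115,  1.1093, -0.0831]), 'qvel': array([ 0.0017, -0.0002, -0.    ,  0.0003,  0.0002,  0.0001, -0.0002]), 'tau': array([  0.0004, -59.6321,   1.6066, -28.1546,   0.0123,   0.0015,
         0.    ]), 'tcp_pos': array([ 0.1511, -0.6579,  0.2313]), 'orientation': array([ 3.1216,  0.3539, -0.    ]), 'contact_force': array([ 0.1466,  0.4391, -0.8478]), 'moment': array([0.0167, 0.0042, 0.006 ]), 'gripper_force': 0.0, 'grip_width': 0.08510799634642609}
```

```bash
python3 - <<'E'
import cv2
a=cv2.imread('pics/top1.png');b=cv2.resize(a[130:310,210:410],None,fx=3.2,fy=3.2,interpolation=cv2.INTER_CUBIC);cv2.imwrite('pics/top1c.png',b)
E
```

```text
(no output)
```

View pics/top1c.png

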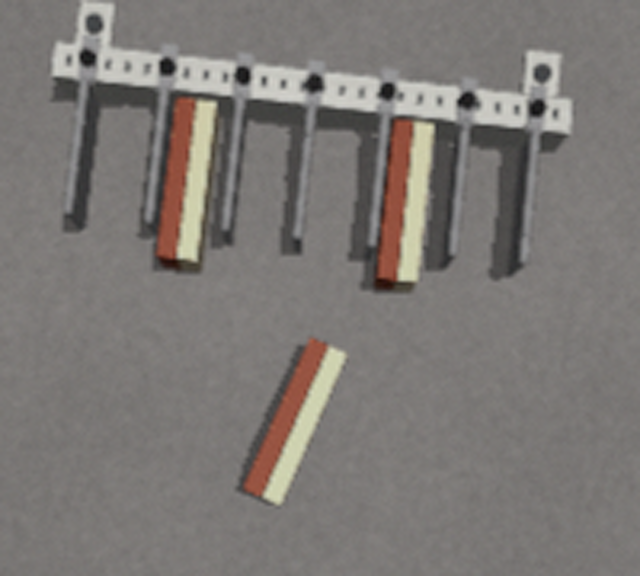

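View pics/scene1.png

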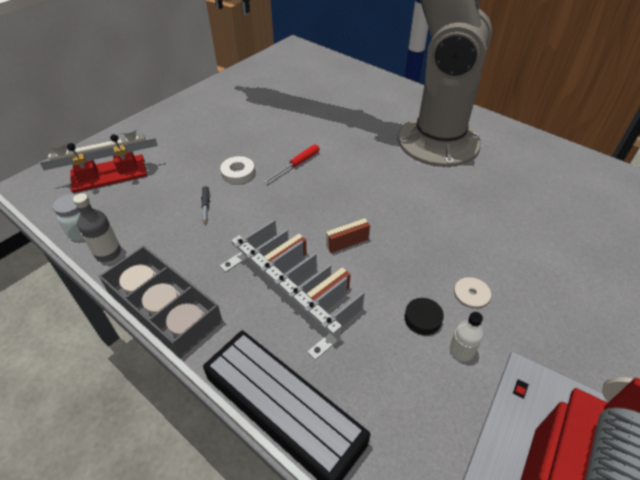

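The crop shows 7 plates (stones in gaps 2 and 5; gap 3 lies between plates at crop x≈235 and 305), and the loose stone at crop (295,420), turned a bit clockwise relative to the gap. Scene picture agrees: bench between is clear.

```bash
python3 - <<'E'
from h import *
np.set_printoptions(precision=4,suppress=True)
f=r.grab_frame('top')
g=lambda p,z:px2w(f,(210+(p[0]+.5)/3.2-.5,130+(p[1]+.5)/3.2-.5),z)[:2]
for n,a,b in[(1,(69,216),(88,58)),(2,(149,222),(166,68)),(3,(228,232),(243,78)),(4,(296,240),(315,85)),(5,(374,245),(388,92)),(6,(452,256),(468,101)),(7,(521,264),(537,108))]:
    A,B=g(a,.062),g(b,.062);print(n,A,B,np.arctan2(*(B-A)[::-1]),np.linalg.norm(B-A))
print('rail',[g(p,.054) for p in((52,74),(568,132))])
C=np.array([g(p,.05) for p in((310,337),(347,352),(280,504),(241,490))]);print(C,C.mean(0))
for k in range(2):
    for nm in('top','scene'):
        f2=r.grab_frame(nm)
        for d in r.outline_of(f2,'stone')[:3]:
            m=d['pixels'].astype(np.uint8);ys,xs=m.nonzero();print(nm,d['conf'],d['rect'],cv2.minAreaRect(np.c_[xs,ys].astype(np.float32)))
    for d in sorted(r.landmark_of(f2 if k else f,'plate_1'),key=lambda d:0)[:0]:print(d)
    break
E
```

```text
1 [0.6088 0.1749] [0.7058 0.1642] -0.11023734262194962 0.09753412856006242
2 [0.6048 0.1272] [0.6993 0.1171] -0.10660969338086457 0.09505921100634254
3 [0.5984 0.08  ] [0.6929 0.0705] -0.09986299563405174 0.09499641880240475
4 [0.5932 0.0393] [0.6884 0.0269] -0.129530997761564 0.09594343667641946
5 [ 0.5898 -0.0075] [ 0.6838 -0.0174] -0.10500997617539846 0.09449936140120645
6 [ 0.5827 -0.0543] [ 0.6779 -0.066 ] -0.12237547450146466 0.09591525547402971
7 [ 0.5775 -0.0958] [ 0.6734 -0.1081] -0.1269310051273917 0.0966055604173898
rail [array([0.6982, 0.1872]), array([ 0.6603, -0.1281])]
[[0.5358 0.0314]
 [0.5265 0.0092]
 [0.436  0.0503]
 [0.4446 0.0735]] [0.4857 0.0411]
top 0.91 [324.6, 166.1, 19.2, 56.6] ((336.2711486816406, 194.13619995117188), (13.352151870727539, 53.19554138183594), 6.115503787994385)
top 0.9 [283.9, 234.2, 35.0, 53.4] ((302.138916015625, 261.3780517578125), (13.466667175292969, 51.99071502685547), 23.702648162841797)
scene 0.71 [325.6, 219.3, 42.8, 34.9] ((347.7773132324219, 235.26278686523438), (22.213298797607422, 48.271209716796875), 70.01689147949219)
scene 0.67 [264.3, 238.2, 42.6, 24.3] ((285.2684631347656, 247.68792724609375), (19.290170669555664, 41.53469467163086), 79.99201965332031)
scene 0.61 [307.5, 269.1, 46.1, 31.0] ((331.5252380371094, 288.25909423828125), (20.803203582763672, 46.249183654785156), 53.47114562988281)
```

```bash
cat >> h.py <<'E'
def go(*T):
    "row numbers to reach world targets (x,y,z,yaw of tool x) from the present pose"
    o=r.get_obs();Rc=R.from_rotvec(o['orientation']);np.set_printoptions(precision=4,suppress=True)
    print('t',o['clock'],'tcp',o['tcp_pos'],'F',o['contact_force'],'w',o['grip_width'],'J',o['joints'])
    for x,y,z,yaw in T:
        Rt=R.from_euler('z',yaw)*R.from_rotvec([np.pi,0,0])
        s=Rc.inv().apply(np.array([x,y,z])-o['tcp_pos'])/.25;w=(Rc.inv()*Rt).as_rotvec()/(np.pi/2)
        print(np.r_[s,w].round(3).tolist())
E
python3 - <<'E'
from h import *
go((.3,-.43,.2,-.117),(.41,-.22,.2,-.117),(.53,0,.2,-.117),(.645,.171,.12,-.117))
E
```

```text
t 1.3 tcp [ 0.1511 -0.6579  0.2313] F [0.5106 0.3134 0.4237] w 0.08559487614575928 J [ 1.2369  0.477   0.0224  1.5554 -0.0115  1.1093 -0.0831]
[0.784, -0.755, 0.125, -0.0, -0.0, 0.218]
[1.401, -1.475, 0.125, -0.0, -0.0, 0.218]
[2.066, -2.225, 0.125, -0.0, -0.0, 0.218]
[2.668, -2.789, 0.445, -0.0, -0.0, 0.218]
```

Emit:
apply_moves([
  [0.2,-0.18,0.03,0,0,0.1],
  [0.4,-0.38,0.06,0,0,0.218],
  [0.6,-0.57,0.1,0,0,0.218],
  [0.784,-0.755,0.125,0,0,0.218],
  [0.9,-0.9,0.125,0,0,0.218],
], claw=0)

```text
clock: 1.92
tcp_pos: [0.3176, -0.3931, 0.2002]
orientation: [3.136, -0.182, 0.001]
contact_force: [1.1, 0.1, 0.6]
grip_width: 0.0
gripper_force: 0.0
```

```bash
python3 - <<'E'
from h import *
go((.41,-.22,.2,-.117),(.53,0,.2,-.117),(.645,.171,.12,-.117))
E
```

```text
t 1.925 tcp [ 0.3176 -0.3931  0.2002] F [1.1452 0.1047 0.5819] w 2.7850038471850088e-05 J [ 0.7913  0.2352 -0.0272  1.987   0.0078  0.9189 -0.9268]
[0.287, -0.731, 0.001, 0.0, -0.0, 0.001]
[0.662, -1.66, 0.001, 0.0, -0.0, 0.001]
[1.039, -2.393, 0.321, 0.0, -0.0, 0.001]
```

Emit:
apply_moves([
  [0.1,-0.22,0,0,0,0],
  [0.2,-0.44,0,0,0,0],
  [0.3,-0.66,0,0,0,0],
  [0.4,-0.85,0,0,0,0],
  [0.45,-1,0,0,0,0],
])

```text
clock: 2.55
tcp_pos: [0.4589, -0.1575, 0.2008]
orientation: [-3.136, 0.18, -0.002]
contact_force: [1.1, -0.0, -0.5]
grip_width: 0.0003
gripper_force: 0.0
```

Emit:
apply_moves([
  [0.1,-0.22,0.05,0,0,0],
  [0.2,-0.44,0.1,0,0,0],
  [0.3,-0.66,0.15,0,0,0],
  [0.4,-0.85,0.2,0,0,0],
  [0.48,-1,0.25,0,0,0],
])

```text
clock: 3.18
tcp_pos: [0.6067, 0.077, 0.1376]
orientation: [-3.136, 0.181, -0.001]
contact_force: [-0.0, -0.7, 0.6]
grip_width: -0.0002
gripper_force: 0.0
```

```bash
python3 - <<'E'
from h import *
go((.645,.171,.1,-.117),(.645,.171,.07,-.117),(.645,.171,.06,-.117))
E
```

```text
t 3.175 tcp [0.6067 0.077  0.1376] F [-0.004  -0.7036  0.6137] w -0.00017152939186901585 J [-0.0143  0.4901 -0.2832  1.7824  0.1693  0.8918 -2.0585]
[0.109, -0.391, 0.151, -0.0, -0.0, 0.001]
[0.109, -0.391, 0.271, -0.0, -0.0, 0.001]
[0.109, -0.391, 0.311, -0.0, -0.0, 0.001]
```

Emit:
apply_moves([
  [0.06,-0.2,0.1,0,0,0],
  [0.109,-0.391,0.2,0,0,0],
  [0.109,-0.391,0.27,0,0,0],
  [0.109,-0.391,0.3,0,0,0],
  [0.109,-0.391,0.31,0,0,0],
])

```text
clock: 3.8
tcp_pos: [0.6432, 0.1682, 0.0618]
orientation: [-3.136, 0.185, 0.002]
contact_force: [-8.9, 1.3, 18.7]
grip_width: -0.0002
gripper_force: 9.4
```

```bash
python3 - <<'E'
from h import *
f=r.grab_frame('top');save(f,'t2.png')
b=cv2.resize(f['pixels'][130:260,210:410,::-1],None,fx=3.2,fy=3.2,interpolation=cv2.INTER_CUBIC);cv2.imwrite('pics/t2c.png',b)
go((.645,.171,.058,-.117))
E
```

```text
t 3.85 tcp [0.6432 0.1682 0.0619] F [-6.9357  2.013   8.2055] w -0.0001841133734647271 J [-0.1634  0.659  -0.2637  1.6891  0.2183  0.8234 -2.212 ]
[0.006, -0.012, 0.016, -0.0, 0.001, -0.001]
```

View pics/t2c.png

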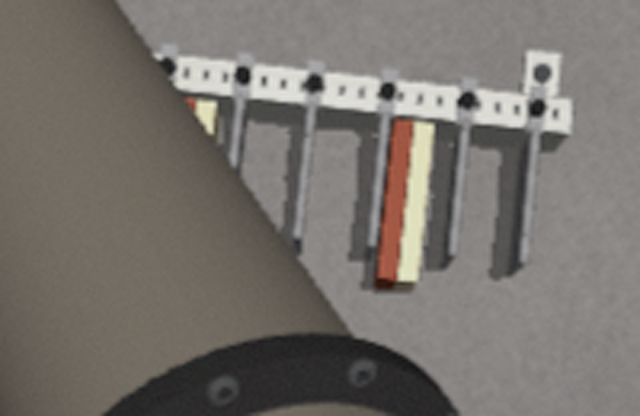

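Emit:
apply_moves([
  [0,0,-0.08,0,0,0],
  [0,0.1,-0.08,0,0,0],
  [0,0.191,-0.06,0,0,0],
  [0,0.191,-0.01,0,0,0],
  [0,0.191,0.0,0,0,0],
])

```text
clock: 4.47
tcp_pos: [0.6382, 0.1166, 0.0597]
orientation: [3.131, -0.187, -0.003]
contact_force: [-3.2, -11.2, 12.7]
grip_width: -0.0002
gripper_force: 6.9
```

Emit:
apply_moves([
  [0,0,0,0,0,0],
])

```text
clock: 4.6
tcp_pos: [0.6382, 0.1165, 0.0598]
orientation: [3.131, -0.187, -0.003]
contact_force: [-1.1, -9.5, 8.1]
grip_width: -0.0001
gripper_force: 5.6
```

Emit:
apply_moves([
  [0,0,-0.08,0,0,0],
  [0,0.1,-0.08,0,0,0],
  [0,0.19,-0.06,0,0,0],
  [0,0.19,-0.01,0,0,0],
  [0,0.19,0.0,0,0,0],
])

```text
clock: 5.22
tcp_pos: [0.6333, 0.0718, 0.0608]
orientation: [3.133, -0.185, -0.0]
contact_force: [-6.7, -9.3, 24.3]
grip_width: -0.0004
gripper_force: 12.5
```

Emit:
apply_moves([
  [0,0,0,0,0,0],
])

```text
clock: 5.35
tcp_pos: [0.6333, 0.0719, 0.0611]
orientation: [3.133, -0.185, -0.0]
contact_force: [-4.0, -7.7, 15.5]
grip_width: 0.0001
gripper_force: 8.5
```

```bash
python3 - <<'E'
from h import *
go((.633,.072,.09,-.117),(.489,-.01,.09,-.43),(.489,-.01,.008,-.43))
E
```

```text
t 5.35 tcp [0.6333 0.0719 0.0611] F [-3.9938 -7.7129 15.5164] w 5.6728265132561525e-05 J [-0.023   0.6232 -0.2604  1.7609  0.2181  0.7866 -2.0801]
[-0.001, -0.0, -0.116, 0.002, -0.0, -0.001]
[-0.535, 0.393, -0.114, 0.002, -0.0, 0.199]
[-0.535, 0.392, 0.214, 0.002, -0.0, 0.199]
```

Emit:
apply_moves([
  [0,0,-0.12,0,0,0],
  [-0.2,0.15,-0.12,0,0,0.08],
  [-0.4,0.3,-0.12,0,0,0.199],
  [-0.535,0.393,-0.12,0,0,0.199],
  [-0.535,0.393,-0.12,0,0,0.199],
])

```text
clock: 5.98
tcp_pos: [0.4851, -0.009, 0.0893]
orientation: [3.068, -0.67, -0.006]
contact_force: [0.5, -0.2, 0.3]
grip_width: -0.0001
gripper_force: 0.0
```

```bash
python3 - <<'E'
from h import *
go((.489,-.006,.008,-.43))
f=r.grab_frame('top')
b=cv2.resize(f['pixels'][130:310,210:410,::-1],None,fx=3.2,fy=3.2,interpolation=cv2.INTER_CUBIC);cv2.imwrite('pics/t3c.png',b)
E
```

```text
t 5.975 tcp [ 0.4851 -0.009   0.0893] F [ 0.5054 -0.1808  0.2676] w -0.00014383226807316963 J [ 0.0715  0.3796 -0.2172  2.1079  0.1293  0.6702 -2.2335]
[0.01, -0.018, 0.325, 0.001, 0.002, -0.0]
```

```bash
python3 - <<'E'
from h import *
go((.478,-.004,.03,-.43),(.478,-.004,.008,-.43))
E
```

```text
t 6.025 tcp [ 0.4877 -0.0077  0.0898] F [0.7638 0.3695 0.1819] w -0.00013969206108800276 J [ 0.0706  0.3809 -0.2182  2.104   0.1293  0.6699 -2.2338]
[-0.041, 0.002, 0.239, 0.0, 0.001, 0.001]
[-0.041, 0.002, 0.327, 0.0, 0.001, 0.001]
```

View pics/t3c.png

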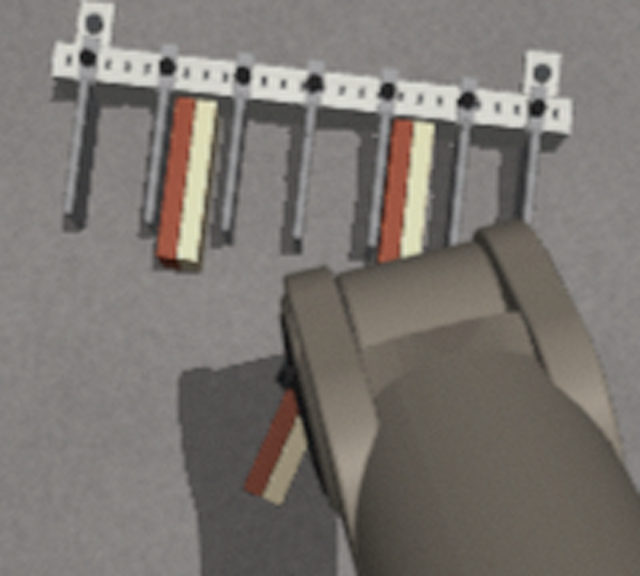

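Emit:
apply_moves([
  [-0.041,0,0.12,0,0,0],
  [-0.041,0,0.24,0,0,0],
  [-0.041,0,0.31,0,0,0],
  [-0.041,0,0.327,0,0,0],
  [-0.041,0,0.327,0,0,0],
])

```text
clock: 6.65
tcp_pos: [0.4801, -0.003, 0.0085]
orientation: [-3.069, 0.667, -0.0]
contact_force: [0.2, 0.7, 0.3]
grip_width: 0.0001
gripper_force: 0.0
```

```bash
python3 - <<'E'
from h import *
O=np.array([.3948,.0828])
def P(th):
    c,s=np.cos(th),np.sin(th);v=np.array([.111,-.027]);return (*(O+[c*v[0]-s*v[1],s*v[0]+c*v[1]]),.008,th)
go(*[P(t) for t in(-.43,-.37,-.31,-.24,-.18,-.117)])
E
```

```text
t 6.65 tcp [ 0.4801 -0.003   0.0085] F [0.1691 0.7308 0.2551] w 9.117189352378476e-05 J [ 0.0241  0.519  -0.1793  2.158   0.1919  0.4789 -2.3016]
[-0.009, -0.062, 0.002, -0.0, 0.0, 0.001]
[-0.003, -0.088, 0.002, -0.0, 0.0, -0.037]
[0.001, -0.116, 0.002, -0.0, 0.0, -0.075]
[0.004, -0.147, 0.002, -0.0, 0.0, -0.12]
[0.004, -0.175, 0.002, -0.0, 0.0, -0.158]
[0.003, -0.204, 0.002, -0.0, -0.0, -0.198]
```

Emit:
apply_moves([
  [-0.005,-0.035,0,0,0,0],
  [-0.009,-0.062,0,0,0,0],
  [-0.006,-0.075,0,0,0,-0.018],
  [-0.003,-0.088,0,0,0,-0.037],
  [0.001,-0.116,0,0,0,-0.075],
])

```text
clock: 7.28
tcp_pos: [0.4911, 0.0174, 0.0119]
orientation: [3.096, -0.491, -0.001]
contact_force: [-16.8, -22.9, 53.9]
grip_width: 0.0
gripper_force: 33.0
```

Emit:
apply_moves([
  [0,0,0,0,0,0],
])

```text
clock: 7.4
tcp_pos: [0.492, 0.0184, 0.0119]
orientation: [3.097, -0.492, 0.002]
contact_force: [-13.1, -14.4, 40.5]
grip_width: -0.0001
gripper_force: 23.0
```

```bash
cat >> h.py <<'E'
def stone(z=.05):
    "loose stone from the scene camera outline, against a box model: fits x,y,yaw"
    from scipy.optimize import minimize
    res=[]
    for nm in('top','scene'):
        f=r.grab_frame(nm)
        for d in r.outline_of(f,'stone')[:4]:
            ys,xs=d['pixels'].nonzero()
            if len(xs)<50: continue
            m=px2w(f,(xs.mean(),ys.mean()),.035)[:2];print(nm,round(d['conf'],2),len(xs),m)
    return res
E
python3 - <<'E'
from h import *
go()
stone()
f=r.grab_frame('scene');save(f,'s4.png')
b=cv2.resize(f['pixels'][170:340,220:420,::-1],None,fx=3.4,fy=3.4,interpolation=cv2.INTER_CUBIC);cv2.imwrite('pics/s4c.png',b)
E
```

```text
t 7.4 tcp [0.492  0.0184 0.0119] F [-13.0836 -14.3805  40.4638] w -0.00011017290547863985 J [-0.0015  0.5265 -0.2034  2.128   0.222   0.5071 -2.2584]
top 0.72 423 [ 0.6354 -0.0309]
top 0.56 771 [0.6329 0.1047]
top 0.5 80 [0.4538 0.0724]
scene 0.78 442 [0.6247 0.1006]
scene 0.74 409 [ 0.6019 -0.0308]
scene 0.56 795 [0.4948 0.0546]
```

View pics/s4c.png

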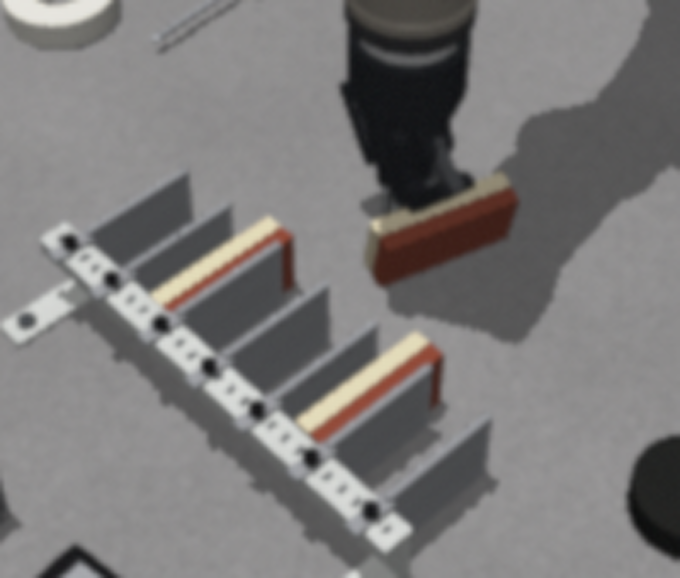

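Emit:
apply_moves([
  [0,0.03,-0.01,0,0,0],
  [0,0.08,-0.03,0,0,0],
  [0,0.15,-0.1,0,0,0],
  [0,0.3,-0.4,0,0,0],
  [0,0.7,-0.5,0,0,0],
], claw=1)

```text
clock: 8.28
tcp_pos: [0.4562, -0.094, 0.1158]
orientation: [-3.103, 0.479, -0.008]
contact_force: [0.0, -1.7, -1.1]
grip_width: 0.0855
gripper_force: 0.0
```

```bash
python3 - <<'E'
from h import *
go()
stone()
f=r.grab_frame('top')
b=cv2.resize(f['pixels'][130:310,210:410,::-1],None,fx=3.2,fy=3.2,interpolation=cv2.INTER_CUBIC);cv2.imwrite('pics/t5c.png',b)
E
```

```text
t 8.275 tcp [ 0.4562 -0.094   0.1158] F [ 0.0256 -1.7432 -1.1187] w 0.08552111000207706 J [ 0.299   0.3077 -0.2662  2.1371  0.1216  0.7051 -1.9247]
top 0.68 688 [0.4891 0.0441]
top 0.66 704 [ 0.617  -0.0283]
top 0.56 784 [0.6323 0.1047]
scene 0.94 909 [0.4918 0.0523]
scene 0.87 430 [ 0.6036 -0.0313]
scene 0.58 525 [0.6238 0.1018]
```

View pics/t5c.png

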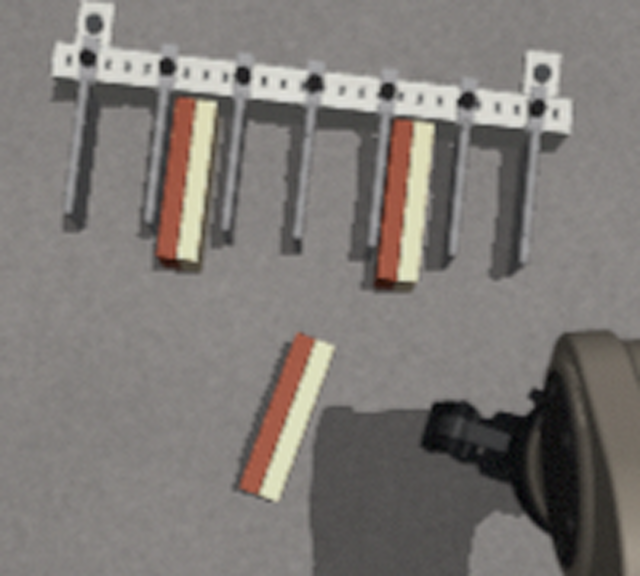

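Stone still upright, top corners at crop (298,333), (335,345), (279,501), (236,490); rack stones unmoved.

```bash
cat >> h.py <<'E'
def pose(show=True):
    "loose stone pose from the top picture: best outline whose mean is near x<.6, projected at the top face"
    f=r.grab_frame('top');out=[]
    for d in r.outline_of(f,'stone'):
        c,_=cv2.findContours(d['pixels'].astype(np.uint8),cv2.RETR_EXTERNAL,cv2.CHAIN_APPROX_NONE)
        c=max(c,key=cv2.contourArea)[:,0,:]
        W=np.array([px2w(f,p,.05)[:2] for p in c],np.float32);(x,y),s,a=cv2.minAreaRect(W)
        B=cv2.boxPoints(((x,y),s,a));e=max((B[1]-B[0],B[2]-B[1]),key=np.linalg.norm);e=e*np.sign(e[0])
        print(round(d['conf'],2),'c',np.array([x,y]).round(4),'size',np.array(s).round(3),'yaw',round(float(np.arctan2(e[1],e[0])),3))
E
python3 - <<'E'
from h import *
f=r.grab_frame('top')
C=np.array([px2w(f,(210+(p[0]+.5)/3.2-.5,130+(p[1]+.5)/3.2-.5),.05)[:2] for p in((298,333),(335,345),(279,501),(236,490))]);print(C,C.mean(0))
for i,j in((2,1),(3,0)):d=C[j]-C[i];print(np.arctan2(d[1],d[0]))
pose()
E
```

```text
[[0.53834717 0.03864407]
 [0.53084683 0.01637768]
 [0.43774889 0.05089867]
 [0.44459273 0.07647164]] [0.4878839  0.04559801]
-0.3550860171900323
-0.38349844120181764
0.73 c [ 0.6168 -0.0274] size [0.027 0.104] yaw -0.131
0.7 c [0.63   0.1035] size [0.029 0.105] yaw -0.122
0.63 c [0.4873 0.0444] size [0.028 0.102] yaw -0.35
```

```bash
cat >> h.py <<'E'
def arc(c,yaw,back,v,yaws,z):
    "tool targets that carry a stone-frame point v round a centre `back` behind the stone"
    Q=lambda t:np.array([[np.cos(t),-np.sin(t)],[np.sin(t),np.cos(t)]])
    O=np.array(c)-Q(yaw)@[back,0]
    for t in yaws: print('stone at',(O+Q(t)@[back,0]).round(4),t)
    return [(*(O+Q(t)@(np.array(v)+[back,0])),z,t) for t in yaws]
E
python3 - <<'E'
from h import *
c=(.4875,.045);
go(*arc(c,-.36,.11,(.010,.012),[-.36],.10),*arc(c,-.36,.11,(.010,.012),[-.36],-.003))
E
```

```text
stone at [0.4875 0.045 ] -0.36
stone at [0.4875 0.045 ] -0.36
t 8.675 tcp [ 0.4538 -0.0936  0.1123] F [-0.7472  0.0611 -0.1269] w 0.08570737103214374 J [ 0.2957  0.313  -0.2636  2.1404  0.1233  0.7031 -1.9296]
[0.002, -0.615, 0.049, -0.0, 0.001, 0.033]
[0.003, -0.615, 0.461, -0.0, 0.001, 0.033]
```

Emit:
apply_moves([
  [0,-0.2,0.0,0,0,0.033],
  [0,-0.4,0.02,0,0,0.033],
  [0,-0.58,0.05,0,0,0.033],
  [0.002,-0.615,0.05,0,0,0.033],
  [0.002,-0.615,0.05,0,0,0.033],
])

```text
clock: 9.3
tcp_pos: [0.501, 0.0522, 0.0997]
orientation: [3.09, -0.563, -0.002]
contact_force: [-0.3, -0.6, -0.8]
grip_width: 0.0857
gripper_force: 0.0
```

```bash
python3 - <<'E'
from h import *
c=(.4875,.045)
go(*arc(c,-.36,.11,(.010,.012),[-.36],.05),*arc(c,-.36,.11,(.010,.012),[-.36],-.003))
E
```

```text
stone at [0.4875 0.045 ] -0.36
stone at [0.4875 0.045 ] -0.36
t 9.3 tcp [0.501  0.0522 0.0997] F [-0.3039 -0.5948 -0.7743] w 0.08567251957829979 J [ 0.0109  0.3924 -0.288   2.0581  0.1661  0.7139 -2.3137]
[-0.0, -0.002, 0.199, 0.0, 0.001, -0.0]
[0.0, -0.002, 0.411, 0.0, 0.001, -0.0]
```

Emit:
apply_moves([
  [0,0,0.12,0,0,0],
  [0,0,0.24,0,0,0],
  [0,0,0.34,0,0,0],
  [0,0,0.39,0,0,0],
  [0,0,0.411,0,0,0],
])

```text
clock: 9.93
tcp_pos: [0.5011, 0.0502, -0.0028]
orientation: [3.089, -0.569, -0.001]
contact_force: [-0.6, -0.2, 0.2]
grip_width: 0.0855
gripper_force: 0.0
```

```bash
python3 - <<'E'
from h import *
c=(.4875,.045)
go(*arc(c,-.36,.11,(.010,.030),[-.36,-.30,-.24,-.18,-.12],-.003))
E
```

```text
stone at [0.4875 0.045 ] -0.36
stone at [0.4896 0.0512] -0.3
stone at [0.4914 0.0576] -0.24
stone at [0.4928 0.0641] -0.18
stone at [0.4938 0.0706] -0.12
t 9.925 tcp [ 0.5011  0.0502 -0.0028] F [-0.5997 -0.2196  0.1587] w 0.08548992148706008 J [-0.0419  0.5682 -0.2249  2.1032  0.2556  0.4962 -2.3934]
[-0.004, -0.081, 0.001, 0.001, 0.0, -0.003]
[-0.012, -0.11, 0.001, 0.0, 0.0, -0.041]
[-0.022, -0.138, 0.001, 0.0, 0.0, -0.079]
[-0.034, -0.165, 0.001, 0.0, 0.0, -0.117]
[-0.047, -0.192, 0.001, 0.0, 0.0, -0.155]
```

Emit:
apply_moves([
  [0,-0.04,0,0,0,0],
  [-0.004,-0.081,0,0,0,0],
  [-0.012,-0.11,0,0,0,-0.041],
  [-0.022,-0.138,0,0,0,-0.079],
  [-0.022,-0.138,0,0,0,-0.079],
])

```text
clock: 10.55
tcp_pos: [0.5086, 0.0863, -0.0023]
orientation: [-3.119, 0.371, -0.001]
contact_force: [0.0, -0.4, -0.8]
grip_width: 0.0855
gripper_force: 0.0
```

```bash
python3 - <<'E'
from h import *
c=(.4875,.045)
go(*arc(c,-.36,.11,(.010,.030),[-.24,-.18,-.12],-.003))
stone();pose()
E
```

```text
stone at [0.4914 0.0576] -0.24
stone at [0.4928 0.0641] -0.18
stone at [0.4938 0.0706] -0.12
t 10.55 tcp [ 0.5086  0.0863 -0.0023] F [ 0.01   -0.3567 -0.7508] w 0.08553398174162201 J [-0.0822  0.5822 -0.2568  2.0741  0.2849  0.5173 -2.355 ]
[0.0, 0.008, 0.003, -0.001, -0.0, 0.002]
[-0.008, -0.021, 0.003, -0.001, -0.0, -0.036]
[-0.017, -0.049, 0.003, -0.001, -0.0, -0.074]
top 0.95 506 [0.6501 0.1037]
top 0.86 720 [ 0.6205 -0.0286]
top 0.61 471 [ 0.6062 -0.3043]
scene 0.8 554 [0.5223 0.0618]
scene 0.71 356 [ 0.6034 -0.0332]
scene 0.6 500 [0.6203 0.1021]
0.96 c [ 0.6151 -0.0272] size [0.029 0.108] yaw -0.127
0.89 c [0.6409 0.1021] size [0.029 0.084] yaw -0.122
0.55 c [0.6643 0.1677] size [0.018 0.118] yaw -0.103
```

Emit:
apply_moves([
  [-0.004,-0.01,0,0,0,-0.018],
  [-0.008,-0.021,0,0,0,-0.036],
  [-0.012,-0.035,0,0,0,-0.056],
  [-0.017,-0.049,0,0,0,-0.074],
  [-0.017,-0.049,0,0,0,-0.074],
])

```text
clock: 11.48
tcp_pos: [0.5073, 0.0989, -0.0024]
orientation: [-3.135, 0.191, -0.0]
contact_force: [0.8, 0.0, -0.2]
grip_width: 0.0854
gripper_force: 0.0
```

Emit:
apply_moves([
  [0,0.05,0,0,0,0],
  [0,0.07,-0.1,0,0,0],
  [0,0.07,-0.3,0,0,0],
  [0,0.3,-0.5,0,0,0],
  [0,0.55,-0.5,0,0,0],
])

```text
clock: 12.1
tcp_pos: [0.4938, -0.028, 0.1243]
orientation: [-3.135, 0.189, -0.01]
contact_force: [1.1, 0.1, -0.9]
grip_width: 0.0852
gripper_force: 0.0
```

```bash
python3 - <<'E'
from h import *
go();pose()
E
```

```text
t 12.1 tcp [ 0.4938 -0.028   0.1243] F [ 1.1206  0.0671 -0.9237] w 0.08515682212513137 J [ 0.2346  0.3448 -0.3612  2.0634  0.1754  0.7554 -1.9255]
0.93 c [ 0.632  -0.0286] size [0.028 0.073] yaw -0.117
0.61 c [0.63   0.1035] size [0.029 0.106] yaw -0.125
0.59 c [0.5475 0.2756] size [0.076 0.072] yaw 0.786
```

Still hidden; shift the arm farther right and close the fingers.

Emit:
apply_moves([
  [-0.05,0.1,-0.1,0,0,0],
  [-0.1,0.3,-0.1,0,0,0],
  [-0.15,0.45,-0.1,0,0,0],
], claw=0)

```text
clock: 12.58
tcp_pos: [0.4395, -0.137, 0.1463]
orientation: [3.135, -0.196, 0.0]
contact_force: [-0.7, -0.6, -1.0]
grip_width: 0.0323
gripper_force: 0.0
```

```bash
python3 - <<'E'
from h import *
go();pose()
f=r.grab_frame('top')
b=cv2.resize(f['pixels'][130:310,210:410,::-1],None,fx=3.2,fy=3.2,interpolation=cv2.INTER_CUBIC);cv2.imwrite('pics/t6c.png',b)
E
```

```text
t 12.575 tcp [ 0.4395 -0.137   0.1463] F [-0.7234 -0.6295 -0.9763] w 0.032304302480537596 J [ 0.4517  0.2578 -0.3263  2.1176  0.1171  0.7824 -1.6434]
0.88 c [0.6299 0.1031] size [0.03  0.105] yaw -0.097
0.86 c [0.4927 0.068 ] size [0.026 0.099] yaw -0.11
0.79 c [ 0.6156 -0.0268] size [0.028 0.105] yaw -0.108
0.71 c [ 0.6115 -0.2918] size [0.12  0.023] yaw 0.754
```

View pics/t6c.png

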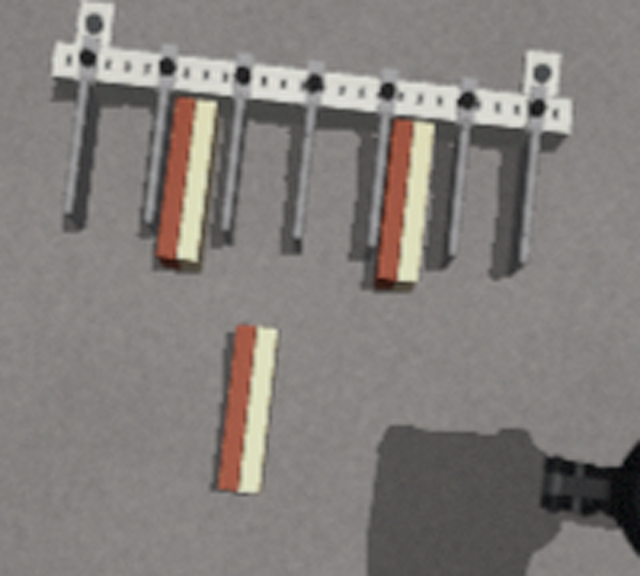

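Stone now lined up with gap 3 (front mid at crop (257,326), rear (238,492)), about 4 mm right of the gap axis; all others in place.

```bash
python3 - <<'E'
from h import *
f=r.grab_frame('top')
w=lambda p,z:px2w(f,(210+(p[0]+.5)/3.2-.5,130+(p[1]+.5)/3.2-.5),z)[:2]
print(w((257.5,326),.05),w((238,492),.05))
go((.4244,.0760,.09,-.115),(.4244,.0760,.012,-.115))
E
```

```text
[0.54283285 0.0630491 ] [0.44339247 0.07528648]
t 12.775 tcp [ 0.4401 -0.1355  0.1461] F [-0.1627  0.3452  0.1195] w 0.0009107495350383006 J [ 0.4496  0.2588 -0.3275  2.1171  0.1171  0.7826 -1.6474]
[-0.168, -0.831, 0.224, 0.0, 0.0, -0.007]
[-0.168, -0.831, 0.536, 0.0, 0.0, -0.007]
```

Emit:
apply_moves([
  [-0.04,-0.22,0.05,0,0,0],
  [-0.08,-0.44,0.1,0,0,0],
  [-0.13,-0.65,0.18,0,0,0],
  [-0.168,-0.82,0.22,0,0,0],
  [-0.168,-0.831,0.224,0,0,0],
])

```text
clock: 13.4
tcp_pos: [0.4236, 0.0815, 0.0897]
orientation: [-3.135, 0.18, 0.002]
contact_force: [0.2, 0.1, -0.1]
grip_width: -0.0002
gripper_force: 0.0
```

Emit:
apply_moves([
  [0,0,0.1,0,0,0],
  [0,0,0.2,0,0,0],
  [0,0,0.28,0,0,0],
  [0,0,0.312,0,0,0],
])

```text
clock: 13.9
tcp_pos: [0.4241, 0.0766, 0.0114]
orientation: [3.135, -0.193, -0.002]
contact_force: [-0.3, -0.1, 0.1]
grip_width: -0.0
gripper_force: 0.0
```

```bash
python3 - <<'E'
from h import *
go((.4325,.076,.012,-.115),(.4585,.0745,.012,-.117),(.4845,.0725,.012,-.117),(.5711,.0628,.012,-.117))
stone()
E
```

```text
t 13.9 tcp [0.4241 0.0766 0.0114] F [-0.2876 -0.06    0.0977] w -2.338964878767369e-06 J [-0.0441  0.478  -0.3299  2.2576  0.3467  0.4534 -2.347 ]
[0.033, -0.002, -0.002, 0.0, 0.001, -0.005]
[0.137, -0.009, -0.003, 0.0, 0.001, -0.004]
[0.242, -0.013, -0.003, 0.0, 0.001, -0.004]
[0.59, -0.017, -0.003, 0.0, 0.001, -0.004]
top 0.9 696 [ 0.6184 -0.0286]
top 0.81 777 [0.6324 0.1048]
top 0.65 328 [0.5185 0.0648]
top 0.17 303 [0.656  0.0753]
scene 0.82 357 [ 0.6044 -0.0338]
scene 0.76 896 [0.4991 0.0752]
scene 0.73 540 [0.6242 0.1016]
```

First leg, up to before the plates.

Emit:
apply_moves([
  [0.033,0,0,0,0,0],
  [0.07,-0.004,0,0,0,0],
  [0.11,-0.008,0,0,0,0],
  [0.15,-0.011,0,0,0,0],
  [0.19,-0.013,0,0,0,0],
])

```text
clock: 14.72
tcp_pos: [0.4728, 0.0741, 0.0122]
orientation: [3.136, -0.193, -0.0]
contact_force: [-3.6, -0.2, 1.8]
grip_width: -0.0001
gripper_force: 1.3
```

```bash
python3 - <<'E'
from h import *
f=r.grab_frame('top')
b=cv2.resize(f['pixels'][130:310,210:410,::-1],None,fx=3.2,fy=3.2,interpolation=cv2.INTER_CUBIC);cv2.imwrite('pics/t7c.png',b)
go((.4845,.0725,.012,-.117),(.5711,.0628,.012,-.117))
E
```

```text
t 14.775 tcp [0.4746 0.0741 0.0124] F [ 0.2203 -0.4853 -0.6929] w 0.0003827186165578745 J [-0.0113  0.5256 -0.3323  2.1494  0.3399  0.5133 -2.2942]
[0.04, 0.001, 0.002, -0.001, -0.001, -0.004]
[0.389, -0.003, 0.002, -0.001, -0.001, -0.004]
```

View pics/t7c.png

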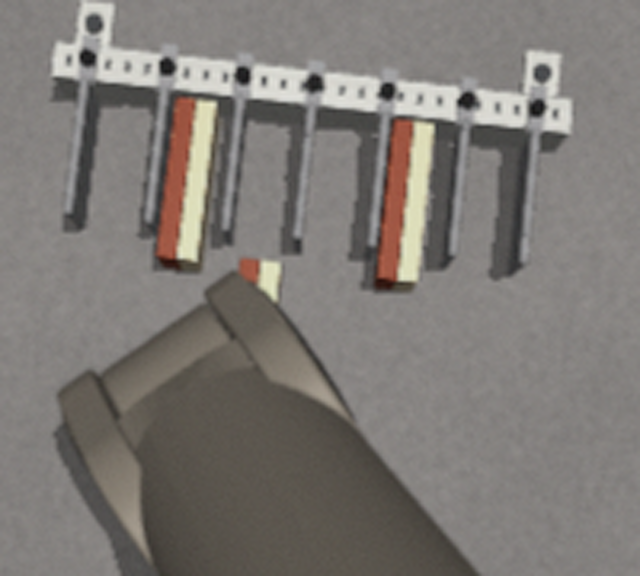

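Stone front mid at crop (261,262), gap axis there ≈259: about 1 mm off, well inside. Push on.

Emit:
apply_moves([
  [0.05,-0.003,0,0,0,0],
  [0.11,-0.004,0,0,0,0],
  [0.17,-0.004,0,0,0,0],
  [0.23,-0.003,0,0,0,0],
  [0.28,-0.003,0,0,0,0],
])

```text
clock: 15.4
tcp_pos: [0.5427, 0.066, 0.0123]
orientation: [3.136, -0.194, 0.0]
contact_force: [-2.9, -0.4, 2.4]
grip_width: 0.0001
gripper_force: 1.3
```

Emit:
apply_moves([
  [0.03,0,0,0,0,0],
  [0.06,0,0,0,0,0],
  [0.08,0,0,0,0,0],
  [0.08,0,0,0,0,0],
])

```text
clock: 15.9
tcp_pos: [0.5622, 0.0638, 0.0123]
orientation: [-3.135, 0.193, -0.002]
contact_force: [0.1, -0.0, -0.5]
grip_width: 0.0
gripper_force: 0.0
```

```bash
python3 - <<'E'
from h import *
f=r.grab_frame('top');w=f['pixels']
go((.5711,.0628,.012,-.117));stone()
b=cv2.resize(f['pixels'][130:310,210:410,::-1],None,fx=3.2,fy=3.2,interpolation=cv2.INTER_CUBIC);cv2.imwrite('pics/t8c.png',b)
E
```

```text
t 15.95 tcp [0.562  0.0638 0.0124] F [-0.6903 -0.021  -0.4949] w -0.00023934556554249287 J [ 0.034   0.6186 -0.3326  1.9503  0.33    0.6241 -2.205 ]
[0.037, -0.0, 0.002, -0.0, -0.001, -0.004]
top 0.61 386 [ 0.6408 -0.032 ]
scene 0.82 434 [ 0.6047 -0.0333]
scene 0.62 515 [0.6151 0.0521]
scene 0.59 494 [0.6224 0.1022]
```

View pics/t8c.png

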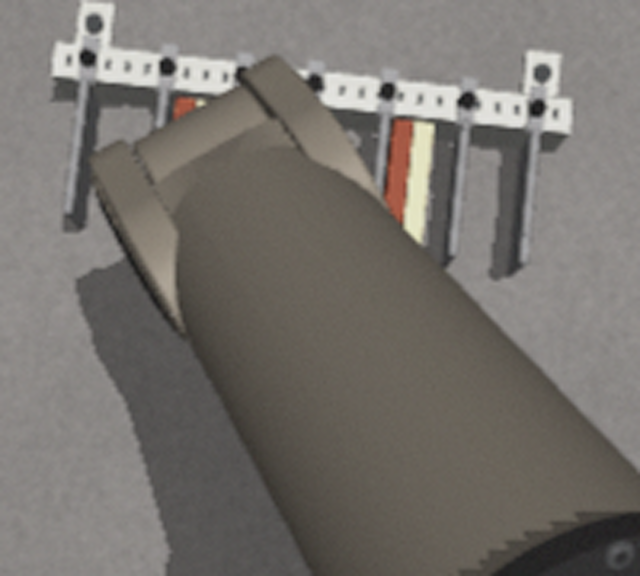

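Emit:
apply_moves([
  [0.012,0,0,0,0,0],
  [0.024,0,0,0,0,0],
  [0.032,0,0,0,0,0],
])

```text
clock: 16.52
tcp_pos: [0.5693, 0.0628, 0.0122]
orientation: [3.136, -0.193, -0.001]
contact_force: [-2.9, 0.0, 2.5]
grip_width: -0.0
gripper_force: 1.3
```

Emit:
apply_moves([
  [0.008,0,0,0,0,0],
  [0.014,0,0,0,0,0],
])

```text
clock: 16.77
tcp_pos: [0.5694, 0.0628, 0.0116]
orientation: [3.134, -0.192, -0.01]
contact_force: [-13.2, 3.0, 9.0]
grip_width: 0.0001
gripper_force: 6.8
```

Force rose to 13 N with no more travel at the expected position: home. Back off and check.

Emit:
apply_moves([
  [-0.03,0,0,0,0,0],
  [-0.1,0,0,0,0,0],
  [-0.25,0,-0.15,0,0,0],
  [-0.4,0.15,-0.35,0,0,0],
  [-0.45,0.35,-0.5,0,0,0],
])

```text
clock: 17.4
tcp_pos: [0.4534, -0.0024, 0.132]
orientation: [-3.136, 0.187, -0.002]
contact_force: [0.7, -2.1, 0.4]
grip_width: 0.0
gripper_force: 0.0
```

Emit:
apply_moves([
  [0,0.2,0,0,0,0],
  [0,0.4,0,0,0,0],
  [0,0.6,0,0,0,0],
  [0,0.6,0,0,0,0],
])

```text
clock: 17.9
tcp_pos: [0.4353, -0.1562, 0.1309]
orientation: [3.133, -0.205, 0.002]
contact_force: [-0.2, 1.0, -0.6]
grip_width: -0.0002
gripper_force: 0.0
```

```bash
python3 - <<'E'
from h import *
go();pose()
f=r.grab_frame('top')
b=cv2.resize(f['pixels'][130:310,210:410,::-1],None,fx=3.2,fy=3.2,interpolation=cv2.INTER_CUBIC);cv2.imwrite('pics/t9c.png',b)
E
```

```text
t 17.9 tcp [ 0.4353 -0.1562  0.1309] F [-0.2472  1.0176 -0.5757] w -0.0001789844857985304 J [ 0.5159  0.2881 -0.3546  2.1253  0.148   0.7492 -1.6352]
0.84 c [ 0.6158 -0.0277] size [0.027 0.106] yaw -0.119
0.75 c [0.6299 0.1035] size [0.029 0.106] yaw -0.127
0.6 c [0.6642 0.1674] size [0.014 0.114] yaw -0.106
0.55 c [0.6279 0.0555] size [0.028 0.108] yaw -0.126
0.52 c [0.5655 0.3812] size [0.08  0.049] yaw 1.395
0.31 c [ 0.3094 -0.2307] size [0.027 0.08 ] yaw -0.041
```

View pics/t9c.png

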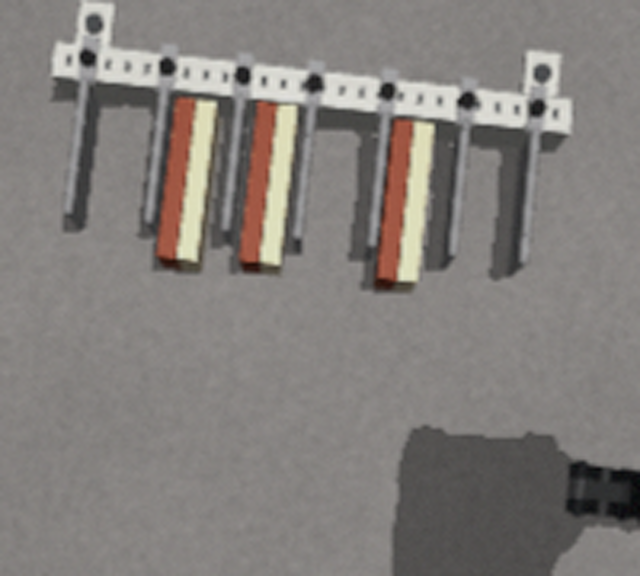

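The stone stands in gap 3 (front end at crop (276,103) meets the rail, rear at (260,270)), parallel to the plates, others undisturbed, arm clear.

```bash
python3 -c "
from bench import r
print(r.hand_in())"
```

```text
the job is handed in; nothing more can be done
None
```

The stone is home against the back rail in the third gap, pushed upright along the bench. Plates 1 to 3 were touched in order first, and the last camera check showed the other stones in place and the arm clear; the job is handed in, with no verdict returned.

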